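# Put an ammonite away in its hinged specimen case

## Task

Open the lid of the specimen case all the way back until it meets its stop, press it lightly against the stop for a moment to be sure it is fully open, and never bang or force it. Then set the stone with the ammonite into the open case, fossil side up on the padding between the two ribs, without dropping it. Leave the lid resting against its stop and the other things on the bench alone.

Things in the scene. Friction and masses are not known exactly. Their poses are not given: they have to be found in the camera images.
- case: Grey metal specimen case fixed to the bench, 140 mm front to back (its x), 240 mm wide (y), 75 mm high, walls 6 mm. Origin: centre of its underside; x points to the back (hinge side). Inside, a firm black pad, top 14 mm above the bench, with two ribs running front to back, 12 mm high, 20 mm wide, centred 48 mm either side of the middle: a bay 76 mm wide between them.
- lid (a joint): Lid angle: 0 shut, 1.57 upright, larger leans back. Lid 140 x 240 x 8 mm, 0.3 to 0.5 kg, on a light, damped hinge along the case's y at its back upper edge. Left alone it falls shut when short of upright and back onto its stop when beyond. The stop meets it somewhere between 1.70 and 2.00, set differently each time: the angle must be felt, or read from where the lid stalls.
- lid_handle (a point): Middle of the handle: a round steel bar 10 mm thick, 100 mm long, parallel to the hinge, on two end posts, 40 mm beyond the lid's front edge in the lid's plane, 180 mm from the hinge. Shut, it overhangs the case's front, 80 mm above the bench, 35 mm clear of the case. It can be pinched from above and turns between the fingers as the lid swings.
- lid_hinge (a point): Middle of the hinge axis, 70 mm behind the case's centre and 75.5 mm above the bench.
- stay: The stop: steel bracket 50 mm wide behind the middle of the hinge, up to 186 mm above the bench, with a screw carrying a 16 mm sprung rubber buffer that faces the lid 90 mm above the hinge. The screw's setting varies by 22 mm. The buffer yields 7 N per mm: at the handle about 1.7 N per mm. A light press is 3 to 20 N on it, 1.5 to 10 N at the handle. Origin: as the case's.
- fossil: Grey-brown stone block, 80 mm (its x) by 44 mm (its y) by 50 mm high, 0.18 to 0.36 kg, with a coiled ammonite on its upper face. Loose on the bench to the left or right of the case. Origin: centre of its underside, z up.
- rubble: Plain irregular lump of stone, 75 by 50 by 51 mm, no fossil, on the other side of the case from the ammonite. Bystander. Origin: centre of its underside.
- jar: Amber jar with a white cap, 56 mm across, 85 mm high. Bystander. Origin: centre of its underside.
- brush: Flat brush with a wooden handle, about 200 mm long, lying on the bench. Bystander.

How it is judged:
By the outcome, as a careful person would: the job done as asked, in the order asked, and still so for the second after the job is handed in, with the robot touching nothing.
It also fails if it takes over 72 s, if anything falls off the work surface, if the arm or the gripper's body presses on something with over 40 N, if the wrist force passes 120 N, or if a joint passes its speed limit or range.

## Robot

A 6-joint arm with a two-finger parallel gripper is mounted at the origin on the work surface. World frame = base frame: x ahead of the robot, y to its left, z up, the work surface at z = 0. Lengths are in m, angles in degrees, forces in N, time in s.
With the tool pointing down it reaches from about 0.325 to 0.875 m from the base axis. Payload 4.4 kg.
Tool frame: the origin (TCP) lies between the finger pads; the fingertips stand 8 mm ahead of it and the grasp point (between the pads) lies 11 mm behind it; z points along the fingers, y is the line along which they close (so a half turn about z gives the same grasp; the last joint's range is limited). The gripper opens to 85 mm and grips with 20 to 120 N. Pads are 22 mm wide; open, the fingers measure 114 mm over their backs; the gripper's body (76 mm by 85 mm) begins 54 mm behind the grasp point. The pads swing forward as they close: fully open they stand 13 mm farther back than shut.
Start: joints at [-83.165, 11.837, 88.321, -0, 79.842, -8.623], TCP at [0.153, -0.554, 0.239] pointing down, gripper open.
Joint ranges: [-156.59, 156.59], [-49.26, 127.26], [12.9, 141.05], [-63.56, 243.56], [4.71, 150.69], [-161.64, 161.64]. Speed limits (degrees/s): [159.86, 159.86, 180, 180, 180, 180].

## Interface

Orientations are given as [roll, pitch, yaw] about the fixed x, y, z axes, in that order (R = Rz(yaw) Ry(pitch) Rx(roll)).
In Python, from cell import r gives the robot as it stands. The module is installed in compiled form; this text tells all that it offers.
- The arm moves only by the shell command python3 -m pendant 'ROWS' [OPENING] [FORCE]. ROWS is a JSON object of lists of equal length, an entry for each row: "slide": the shift along the tool's x, y, z in units of 60 mm (1.0 is 60 mm), a list of three; "yaw": the turn about the tool's z in units of 6 degrees (1.0 is 6 degrees). A call has 1 to 12 rows; each row shifts and turns the commanded pose from where the row before left it, along the tool's axes as they then stand; what a row does not reach is not made up. A row lasts 1/8 s, in which the tool goes at most 62.5 mm and 10.7 degrees, less where a joint would pass 70% of its speed; a pose out of reach is approached as far as the arm can. A call is refused whole if a number of a shift passes 1 or a number of a turn 1, either way. A call with a gripper value outside its range is refused whole. OPENING is the opening, from 0 (shut) to 1 (fully open), set as the call begins (- or left out, the last holds). The fingers move at their own pace and stop on an object; FORCE is the grip in N (left out, the last holds). Time passes only in rows, so rows that do not move let the fingers close. It gives the time, the measured TCP pose, the force, the opening and the grip force at its end, in the units of the state.
- r.sense(): the state, without advancing time (a new reading comes with each control period).
- r.get_image(name): name is "side" or "top"; returns a dict with "image" (384x512x3 uint8, blue, green, red), "vfov" (degrees; the focal length in pixels is half the picture's height over the tangent of half this angle, whatever the lens; pixels are square), "cx", "cy" (the principal point, pixels), "k1" (the pictures are not rectified: a ray, as slopes to the right and down, at radius r is drawn at 1 + k1 r^2 times it, then the intrinsics apply), "world_to_cam" (4x4, takes a point from world to camera coordinates). Camera axes: x right, y down, z forward; pixel columns grow to the right and rows downward; lengths in m; the calibration is good to about 2 mm. A picture is of the moment at which its call begins. There is no depth.
- r.finish_job(): hands the job in; it is judged then, once.
The state is a dict: "clock": time; "q": joint angles; "joint_velocities": joint speeds; "joint_efforts": joint torques, N m; "eef_pos": TCP position; "tcp_rot": TCP orientation; "ft_force": force on the tool from outside, world axes, zero at the start; "moment": the same for the moment, N m; "opening": finger opening in m; "grip_force": force on a finger pad.
Only numpy, scipy, OpenCV 4.12 (cv2) and the standard library are available. Lean on these libraries where they do the work, as an engineer would, in place of code of your own. Each camera call takes 0.05 s, during which the arm holds its last target. There are 200 camera calls.

## Working session

There is one attempt and no reset: what is moved stays moved. The work goes in short steps, Python scripts to look and compute and a shell command to move; the robot and the scene stay as the last step left them, time stands still between calls to the robot, and variables do not carry over. Pictures are saved under pics/ and viewed, at most 10 in all, crops included, and the job is handed in when it is done.

```bash
mkdir -p pics
cat > h.py <<'E'
import numpy as np, cv2
from cell import r
def K(d):
    h,w=d["image"].shape[:2]; f=h/2/np.tan(np.radians(d["vfov"]/2))
    return np.array([[f,0,d["cx"]],[0,f,d["cy"]],[0,0,1]])
def ray(d,uv):
    T=np.array(d["world_to_cam"]); R,t=T[:3,:3],T[:3,3]
    p=cv2.undistortPoints(np.array([[uv]],float),K(d),np.array([d["k1"],0,0,0,0.]))[0,0]
    # drawn = s*(1+k1 r^2)
    return -R.T@t, R.T@np.array([p[0],p[1],1.])
def onz(d,uv,z):
    o,v=ray(d,uv); return o+v*(z-o[2])/v[2]
def proj(d,P):
    T=np.array(d["world_to_cam"]); 
    return cv2.projectPoints(np.atleast_2d(np.array(P,float)),cv2.Rodrigues(T[:3,:3])[0],T[:3,3],K(d),np.array([d["k1"],0,0,0,0.]))[0][:,0]
E
python3 - <<'E'
from h import *
ims=[]
for n in("top","side"):
    d=r.get_image(n); cv2.imwrite(f"pics/{n}0.png",d["image"]); 
    T=np.array(d["world_to_cam"]); print(n,d["vfov"],d["k1"],-T[:3,:3].T@T[:3,3],T[2,:3])
print(r.sense())
E
```

```text
top 53.90504796239508 0.029983083653855595 [0.34623299 0.02644808 1.27117408] [ 0.17968142  0.00759639 -0.98369552]
side 53.70890976587498 -0.03172581125954216 [0.03600779 0.5171277  0.98040468] [ 0.46399099 -0.4195333  -0.78019496]
{'clock': 0.1, 'q': array([-8.31639722e+01,  1.18839477e+01,  8.83991415e+01, -1.39898361e-03,
        7.98410059e+01, -8.62270239e+00]), 'joint_velocities': array([-0.00215197, -0.0830921 , -0.17109312,  0.00944802,  0.14281932,
       -0.03621756]), 'joint_efforts': array([ 1.01830321e-04, -3.84090650e+01, -2.92547715e+01, -7.14442172e-05,
        4.83083873e-03, -1.17561790e-06]), 'eef_pos': array([ 0.15316513, -0.55351243,  0.23817553]), 'tcp_rot': array([-1.79877101e+02, -1.72442588e-02,  1.54589600e+01]), 'ft_force': array([0.37223424, 0.00120133, 0.32419403]), 'moment': array([ 0.00180388, -0.00463093,  0.00093019]), 'grip_force': 0.0, 'opening': 0.08569139632245369}
```

View pics/top0.png

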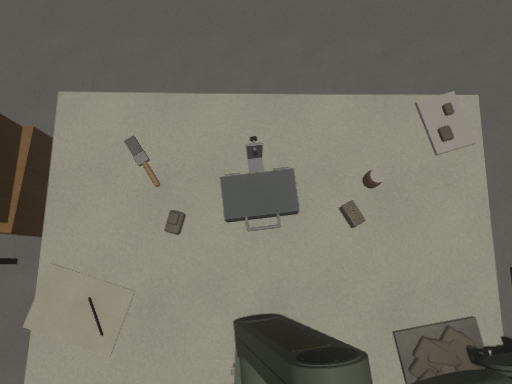

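View pics/side0.png

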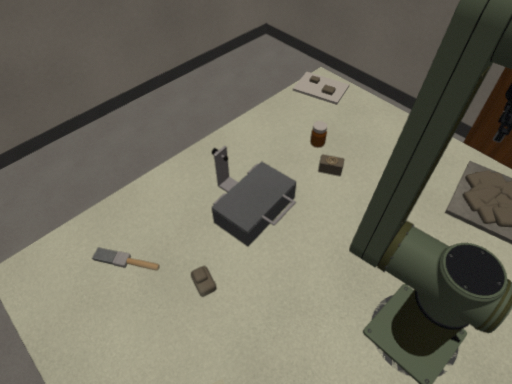

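The top view shows the shut case at about (260,195) with its handle at (263,228), the stay at (254,150) and the jar at (373,178). Stones lie at (352,214) and (175,222), and the brush is on the left. I'll enlarge both stones and the case.

Run:
```python
from h import *
t=cv2.imread("pics/top0.png"); s=cv2.imread("pics/side0.png")
c=lambda im,x,y,w,h,W,H:cv2.resize(im[y:y+h,x:x+w],(W,H),interpolation=cv2.INTER_CUBIC)
a=np.hstack([c(t,327,189,50,50,400,300*4//3*1)[:300],]) if 0 else None
A=c(t,330,194,40,40,280,280);B=c(t,155,202,40,40,280,280);C=c(s,312,145,40,40,280,280)
D=c(t,210,160,100,80,400,320)
out=np.zeros((600,800,3),np.uint8); out[:280,:280]=A; out[280:560,:280]=B; out[:280,280:560]=C; out[280:600,290:690]=D
out=cv2.convertScaleAbs(out,alpha=1.6); cv2.imwrite("pics/z0.png",out)
```

```text
(no output)
```

View pics/z0.png

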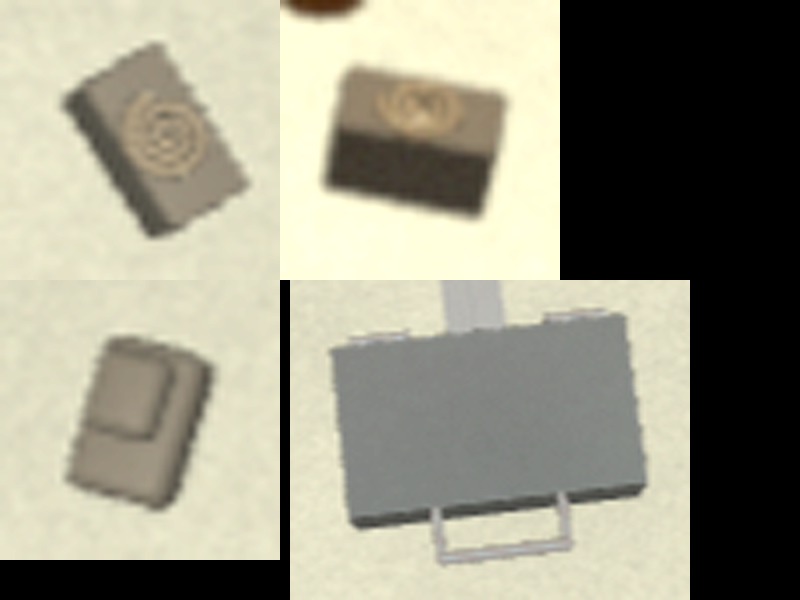

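The stone at right (352,214) has the spiral, so it is the ammonite; the left one is the plain rubble. Now for positions.

```bash
cat > m.py <<'E'
from h import *
d=r.get_image("top")
A=lambda x,y:(330+x/7-.5+.07,194+y/7-.5+.07)
D=lambda x,y:(210+(x-290)/4-.4,160+(y-280)/4-.4)
L=np.array([onz(d,D(*p),.083) for p in[(330,347),(624,316),(646,485),(352,516)]])
print("lid",L.round(4).tolist(),[np.linalg.norm(L[i]-L[(i+1)%4]).round(4) for i in range(4)])
H=np.array([onz(d,D(*p),.080) for p in[(438,557),(570,545)]]);print("handle",H.round(4).tolist(),H.mean(0))
F=np.array([onz(d,A(*p),.05) for p in[(155,42),(248,187),(172,228),(82,92)]])
print("fos",F.round(4).tolist(),F.mean(0),[np.linalg.norm(F[i]-F[(i+1)%4]).round(4) for i in range(4)])
yd=(L[0]+L[3]-L[1]-L[2]);print("case yaw",np.degrees(np.arctan2(yd[1],yd[0]))-90,"c",L.mean(0))
yd=(F[0]+F[3]-F[1]-F[2]);print("fos x yaw",np.degrees(np.arctan2(yd[1],yd[0])))
hd=H[0]-H[1];print("handle yaw",np.degrees(np.arctan2(hd[1],hd[0]))-90)
E
python3 m.py
```

```text
lid [[0.6219, 0.1536, 0.083], [0.65, -0.0837, 0.083], [0.5122, -0.1002, 0.083], [0.4851, 0.1323, 0.083]] [np.float64(0.2389), np.float64(0.1387), np.float64(0.2341), np.float64(0.1385)]
handle [[0.4537, 0.0638, 0.08], [0.4642, -0.0402, 0.08]] [0.4589491  0.01182171 0.08      ]
fos [[0.5559, -0.2774, 0.05], [0.4884, -0.3177, 0.05], [0.469, -0.2821, 0.05], [0.5319, -0.2428, 0.05]] [ 0.51131412 -0.28000452  0.05      ] [np.float64(0.0786), np.float64(0.0405), np.float64(0.0742), np.float64(0.0421)]
case yaw 6.7016925301206385 c [0.56729641 0.02546454 0.083     ]
fos x yaw 31.439640544459117
handle yaw 5.8098375763518675
```

```bash
python3 -m pendant '{"slide":[[0.3,-0.32,0],[0.6,-0.65,0],[0.65,-0.68,0],[0.65,-0.68,0],[0.65,-0.68,0],[0.65,-0.68,0],[0.65,-0.68,0],[0.65,-0.68,0],[0.65,-0.68,0],[0.65,-0.68,0],[0.65,-0.68,0],[0.65,-0.68,0]],"yaw":[0,0,0,0,0,0,0,0,0,0,0,0]}' 0.3 40
python3 -m pendant '{"slide":[[0.02,0,0],[0,0,0],[0,0,0],[0,0,0],[0,0,0],[0,0,0],[0,0,0],[0,0,0],[0,0,0],[0,0,0],[0,0,0],[0,0,0]],"yaw":[-1,-1,-1,-1,-1,-1,-1,-1,-1,-1,-1,-1]}'
python3 -m pendant '{"slide":[[0,0,0],[0,0,0],[0,0,0],[0,0,0]],"yaw":[-1,-0.5,0,0]}'
```

```text
clock: 1.65
eef_pos: [0.4574, 0.0153, 0.2392]
tcp_rot: [180.0, -0.0, 15.5]
ft_force: [0.4, -1.0, -0.3]
opening: 0.0259
grip_force: 0.0
clock: 3.15
eef_pos: [0.4577, 0.0138, 0.2389]
tcp_rot: [-180.0, -0.0, 87.7]
ft_force: [0.2, 0.3, 0.6]
opening: 0.0257
grip_force: 0.0
clock: 3.65
eef_pos: [0.4579, 0.0138, 0.2391]
tcp_rot: [-180.0, -0.0, 96.4]
ft_force: [0.0, 0.4, 0.4]
opening: 0.0252
grip_force: 0.0
```

```bash
python3 -m pendant '{"slide":[[0,0,0.4],[0,0,0.5],[0,0,0.5],[0,0,0.4],[0,0,0.3],[0,0,0.2],[0,0,0.1],[0,0,0]],"yaw":[0,0,0,0,0,0,0,0]}'
python3 - <<'E'
from h import *
d=r.get_image("side"); u=proj(d,[.458,.0125,.08])[0].astype(int); print(u)
x,y=u[0]-50,u[1]-45
cv2.imwrite("pics/s1.png",cv2.convertScaleAbs(cv2.resize(d["image"][y:y+75,x:x+100],(800,600),interpolation=cv2.INTER_CUBIC),alpha=1.5))
E
```

```text
clock: 4.65
eef_pos: [0.4582, 0.0138, 0.0953]
tcp_rot: [-180.0, -0.0, 96.5]
ft_force: [0.1, -0.4, 0.9]
opening: 0.0257
grip_force: 0.0
[283 212]
```

View pics/s1.png

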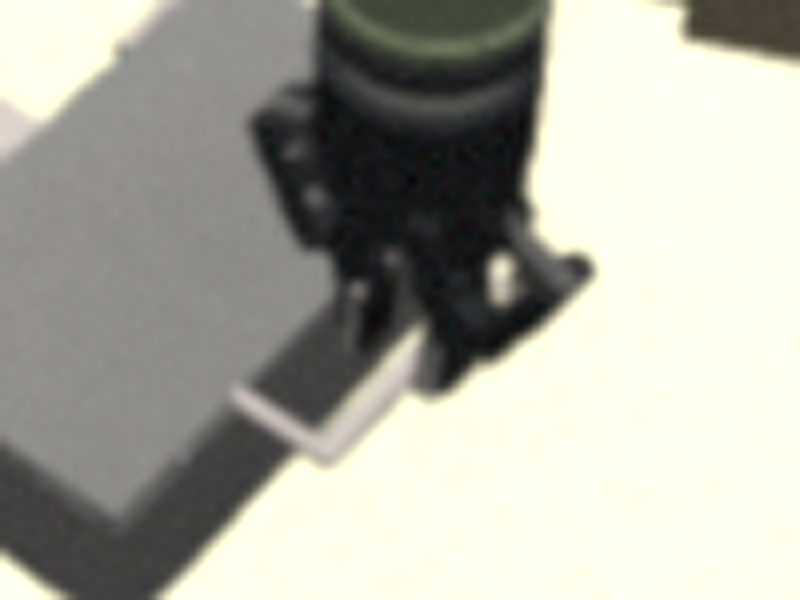

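The bar enters between the two fingers at about (400,350) in the crop. I'll descend and pinch it.

```bash
python3 -m pendant '{"slide":[[0,0,0.15],[0,0,0.15],[0,0,0.1],[0,0,0],[0,0,0]],"yaw":[0,0,0,0,0]}'
python3 -m pendant '{"slide":[[0,0,0],[0,0,0],[0,0,0],[0,0,0],[0,0,0],[0,0,0]],"yaw":[0,0,0,0,0,0]}' 0 25
```

```text
clock: 5.32
eef_pos: [0.4582, 0.0138, 0.0713]
tcp_rot: [180.0, 0.0, 96.5]
ft_force: [0.2, -0.3, -0.5]
opening: 0.0256
grip_force: 0.0
clock: 6.08
eef_pos: [0.4581, 0.0137, 0.0715]
tcp_rot: [-180.0, 0.0, 96.5]
ft_force: [-2.3, -0.4, 5.2]
opening: 0.0091
grip_force: 24.7
```

Run:
```python
import numpy as np
th=np.radians(np.r_[0,2,5,np.arange(9,94,4)]+1.43)
y=-.18*np.cos(th)/.06; z=-.18*np.sin(th)/.06
print([[0,round(a,2),round(b,2)] for a,b in zip(np.diff(y),np.diff(z))])
```

```text
[[0, np.float64(0.0), np.float64(-0.1)], [0, np.float64(0.01), np.float64(-0.16)], [0, np.float64(0.03), np.float64(-0.21)], [0, np.float64(0.05), np.float64(-0.2)], [0, np.float64(0.06), np.float64(-0.2)], [0, np.float64(0.07), np.float64(-0.2)], [0, np.float64(0.09), np.float64(-0.19)], [0, np.float64(0.1), np.float64(-0.18)], [0, np.float64(0.11), np.float64(-0.18)], [0, np.float64(0.12), np.float64(-0.17)], [0, np.float64(0.14), np.float64(-0.16)], [0, np.float64(0.15), np.float64(-0.15)], [0, np.float64(0.16), np.float64(-0.14)], [0, np.float64(0.17), np.float64(-0.13)], [0, np.float64(0.17), np.float64(-0.12)], [0, np.float64(0.18), np.float64(-0.1)], [0, np.float64(0.19), np.float64(-0.09)], [0, np.float64(0.19), np.float64(-0.08)], [0, np.float64(0.2), np.float64(-0.06)], [0, np.float64(0.2), np.float64(-0.05)], [0, np.float64(0.21), np.float64(-0.03)], [0, np.float64(0.21), np.float64(-0.02)], [0, np.float64(0.21), np.float64(-0.01)], [0, np.float64(0.21), np.float64(0.01)]]
```

```bash
python3 -m pendant '{"slide":[[0,0,-0.1],[0,0.01,-0.16],[0,0.03,-0.21],[0,0.05,-0.2],[0,0.06,-0.2],[0,0.07,-0.2],[0,0.09,-0.19],[0,0,0]],"yaw":[0,0,0,0,0,0,0,0]}'
```

```text
clock: 7.08
eef_pos: [0.4758, 0.0161, 0.1478]
tcp_rot: [-179.9, -0.0, 96.5]
ft_force: [-5.4, -1.0, 0.7]
opening: 0.0087
grip_force: 24.6
```

```bash
python3 -m pendant '{"slide":[[0,0.1,-0.18],[0,0.11,-0.18],[0,0.12,-0.17],[0,0.14,-0.16],[0,0.15,-0.15],[0,0.16,-0.14],[0,0.17,-0.13],[0,0,0]],"yaw":[0,0,0,0,0,0,0,0]}'
python3 -m pendant '{"slide":[[0,0.17,-0.12],[0,0.18,-0.1],[0,0.19,-0.09],[0,0.19,-0.08],[0,0.2,-0.06],[0,0.2,-0.05],[0,0.21,-0.03],[0,0,0]],"yaw":[0,0,0,0,0,0,0,0]}'
```

```text
clock: 8.07
eef_pos: [0.5334, 0.0235, 0.2177]
tcp_rot: [-180.0, -0.1, 96.5]
ft_force: [-11.0, 2.1, 13.2]
opening: 0.0087
grip_force: 25.6
clock: 9.07
eef_pos: [0.6153, 0.0339, 0.2479]
tcp_rot: [179.7, -0.2, 96.5]
ft_force: [-1.3, 5.5, 3.3]
opening: 0.0089
grip_force: 25.6
```

```bash
python3 -m pendant '{"slide":[[0,0.1,-0.01],[0,0.15,-0.01],[0,0.15,0],[0,0.13,0.01],[0,0.1,0.01],[0,0.05,0.01],[0,0,0],[0,0,0]],"yaw":[0,0,0,0,0,0,0,0]}'
python3 -c "
from h import *
s=r.sense();print(s['eef_pos'],s['ft_force'])"
python3 -m pendant '{"slide":[[0,0.04,0.005],[0,0.04,0.005],[0,0,0]],"yaw":[0,0,0]}'
```

```text
clock: 10.07
eef_pos: [0.6555, 0.039, 0.2475]
tcp_rot: [179.7, -0.3, 96.6]
ft_force: [-1.0, 5.6, 3.5]
opening: 0.0092
grip_force: 25.9
[0.65547292 0.03904505 0.24749356] [-1.01593385  5.62478292  3.45806937]
clock: 10.45
eef_pos: [0.6602, 0.0396, 0.2468]
tcp_rot: [179.7, -0.3, 96.6]
ft_force: [-1.6, 5.9, 3.4]
opening: 0.0088
grip_force: 25.9
```

```bash
cat > chk.py <<'E'
# exits 1 (stop) once the backward-pushing resistance at the handle exceeds 2.5 N
from h import *
import sys
s=r.sense(); f=s["ft_force"]; c=np.array([np.cos(.113),np.sin(.113),0])
fwd=(s["eef_pos"]-[.4581,.0137,0])@c-.18
print(round(s["clock"],2),"fwd mm",round(fwd*1e3,1),"ang",round(90+np.degrees(np.arcsin(fwd/.18)),1),"z",s["eef_pos"][2].round(4),"f",round(-f@c,2),f.round(1)); sys.exit(-f@c>2.5)
E
python3 chk.py && python3 -m pendant '{"slide":[[0.01,0.03,0.003],[0.01,0.03,0.004],[0,0,0]],"yaw":[0,0,0]}' >/dev/null && python3 chk.py && python3 -m pendant '{"slide":[[0,0.03,0.005],[0,0.03,0.005],[0,0,0]],"yaw":[0,0,0]}' >/dev/null && python3 chk.py && python3 -m pendant '{"slide":[[0,0.03,0.006],[0,0.03,0.006],[0,0,0]],"yaw":[0,0,0]}' >/dev/null && python3 chk.py && python3 -m pendant '{"slide":[[0,0.03,0.006],[0,0.03,0.006],[0,0,0]],"yaw":[0,0,0]}' >/dev/null && python3 chk.py
```

```text
10.45 fwd mm 23.8 ang 97.6 z 0.2468 f 0.95 [-1.6  5.9  3.4]False
```

```bash
sed -i 's/sys.exit(-f@c>2.5)/sys.exit(int(-f@c>2.5))/' chk.py
python3 chk.py && python3 -m pendant '{"slide":[[0.01,0.03,0.003],[0.01,0.03,0.004],[0,0,0]],"yaw":[0,0,0]}' >/dev/null && python3 chk.py && python3 -m pendant '{"slide":[[0,0.03,0.005],[0,0.03,0.005],[0,0,0]],"yaw":[0,0,0]}' >/dev/null && python3 chk.py && python3 -m pendant '{"slide":[[0,0.03,0.006],[0,0.03,0.006],[0,0,0]],"yaw":[0,0,0]}' >/dev/null && python3 chk.py && python3 -m pendant '{"slide":[[0,0.03,0.006],[0,0.03,0.006],[0,0,0]],"yaw":[0,0,0]}' >/dev/null && python3 chk.py
```

```text
10.45 fwd mm 23.8 ang 97.6 z 0.2468 f 0.95 [-1.6  5.9  3.4]
10.82 fwd mm 27.2 ang 98.7 z 0.2461 f -0.5 [-0.2  5.8  4.7]
11.2 fwd mm 30.7 ang 99.8 z 0.2455 f 0.19 [-0.8  5.6  5.6]
11.57 fwd mm 34.4 ang 101.0 z 0.2447 f -0.04 [-0.7  6.4  4. ]
11.95 fwd mm 37.9 ang 102.2 z 0.244 f -0.32 [-0.5  6.9  4.2]
```

```bash
python3 -m pendant '{"slide":[[0,0.03,0.007],[0,0.03,0.007],[0,0,0]],"yaw":[0,0,0]}' >/dev/null && python3 chk.py && python3 -m pendant '{"slide":[[0,0.03,0.007],[0,0.03,0.008],[0,0,0]],"yaw":[0,0,0]}' >/dev/null && python3 chk.py && python3 -m pendant '{"slide":[[0,0.03,0.008],[0,0.03,0.009],[0,0,0]],"yaw":[0,0,0]}' >/dev/null && python3 chk.py && python3 -m pendant '{"slide":[[0,0.03,0.009],[0,0.03,0.01],[0,0,0]],"yaw":[0,0,0]}' >/dev/null && python3 chk.py && python3 -m pendant '{"slide":[[0,0.03,0.01],[0,0.03,0.01],[0,0,0]],"yaw":[0,0,0]}' >/dev/null && python3 chk.py && python3 -m pendant '{"slide":[[0,0.03,0.011],[0,0.03,0.011],[0,0,0]],"yaw":[0,0,0]}' >/dev/null && python3 chk.py
```

```text
12.32 fwd mm 41.5 ang 103.3 z 0.243 f -0.83 [0.1 6.2 4.2]
12.7 fwd mm 45.1 ang 104.5 z 0.242 f -0.61 [-0.1  6.7  4.3]
13.07 fwd mm 48.7 ang 105.7 z 0.241 f -0.79 [-0.   7.4  5. ]
13.45 fwd mm 52.1 ang 106.8 z 0.2399 f 0.48 [-1.1  5.8  4.4]
13.82 fwd mm 54.6 ang 107.6 z 0.2391 f 3.73 [-4.4  6.1  7. ]
```

```bash
python3 -m pendant '{"slide":[[0,0.015,0.005],[0,0,0],[0,0,0],[0,0,0]],"yaw":[0,0,0,0]}' >/dev/null; python3 chk.py;  python3 -m pendant '{"slide":[[0,0,0],[0,0,0],[0,0,0],[0,0,0]],"yaw":[0,0,0,0]}' >/dev/null; python3 chk.py
python3 - <<'E'
from h import *
d=r.get_image("side"); cv2.imwrite("pics/s2.png",cv2.convertScaleAbs(d["image"][100:300,150:400],alpha=1.5)) 
im=cv2.imread("pics/s2.png");cv2.imwrite("pics/s2.png",cv2.resize(im,(750,600),interpolation=cv2.INTER_CUBIC))
E
```

```text
14.32 fwd mm 55.1 ang 107.8 z 0.2389 f 4.41 [-5.2  6.5  7.3]
14.82 fwd mm 55.1 ang 107.8 z 0.2389 f 5.17 [-5.9  6.4  7.6]
```

View pics/s2.png

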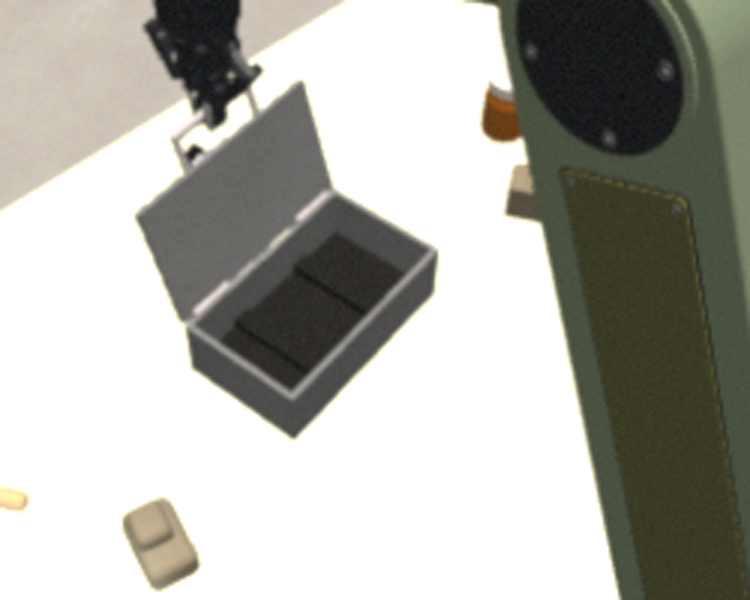

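The side view shows the lid leaning back with the handle still pinched at about (215,120). The open case and both ribs are visible. I'll ease off, release and retreat upward, then go above the fossil.

```bash
python3 -m pendant '{"slide":[[0,-0.02,-0.005],[0,-0.01,0],[0,0,0]],"yaw":[0,0,0]}'; python3 -m pendant '{"slide":[[0,0,0],[0,0,0],[0,0,0],[0,0,0],[0,0,-0.1],[0,0,-0.2],[0,0,-0.3],[0,0,-0.4],[0,0,-0.3],[0,0,-0.1],[0,0,0]],"yaw":[0,0,0,0,0,0,0,0,0,0,0]}' 0.3
python3 -m pendant '{"slide":[[-0.25,-0.155,0],[-0.5,-0.31,0],[-0.5,-0.31,0],[-0.5,-0.31,0],[-0.5,-0.31,0],[-0.5,-0.31,0],[-0.5,-0.31,0],[-0.5,-0.31,0],[-0.5,-0.31,0],[-0.5,-0.31,0],[-0.25,-0.155,0]],"yaw":[0,0,0,0,0,0,0,0,0,0,0]}' 1
python3 -m pendant '{"slide":[[0,0,0],[0,0,0],[0,0,0],[0,0,0],[0,0,0],[0,0,0],[0,0,0],[0,0,0],[0,0,0],[0,0,0],[0,0,0],[0,0,0]],"yaw":[1,1,1,1,1,1,1,1,1,1,0.85,0]}'
python3 - <<'E'
from h import *
for n in("top","side"):
    d=r.get_image(n); cv2.imwrite(f"pics/{n}3.png",d["image"])
out=np.zeros((600,800,3),np.uint8)
t=cv2.imread("pics/top3.png");s=cv2.imread("pics/side3.png")
out[:,:400]=cv2.resize(t[120:240,210:290],(400,600),interpolation=cv2.INTER_CUBIC)
out[:,400:]=cv2.resize(s[120:195,290:340],(400,600),interpolation=cv2.INTER_CUBIC)
cv2.imwrite("pics/z3.png",cv2.convertScaleAbs(out,alpha=1.6))
E
```

```text
clock: 15.25
eef_pos: [0.6903, 0.0435, 0.2392]
tcp_rot: [179.8, -0.2, 96.5]
ft_force: [-3.2, 6.6, 7.2]
opening: 0.0088
grip_force: 26.7
clock: 16.62
eef_pos: [0.6897, 0.0412, 0.3211]
tcp_rot: [180.0, 0.0, 96.5]
ft_force: [-0.2, -0.9, -0.1]
opening: 0.0259
grip_force: 0.0
clock: 18.0
eef_pos: [0.5365, -0.2796, 0.3193]
tcp_rot: [-179.9, -0.1, 96.3]
ft_force: [-0.0, 0.2, 0.5]
opening: 0.0857
grip_force: 0.0
clock: 19.5
eef_pos: [0.5382, -0.2775, 0.3199]
tcp_rot: [-179.9, 0.0, 31.4]
ft_force: [-0.8, 0.4, 0.9]
opening: 0.0853
grip_force: 0.0
```

View pics/z3.png

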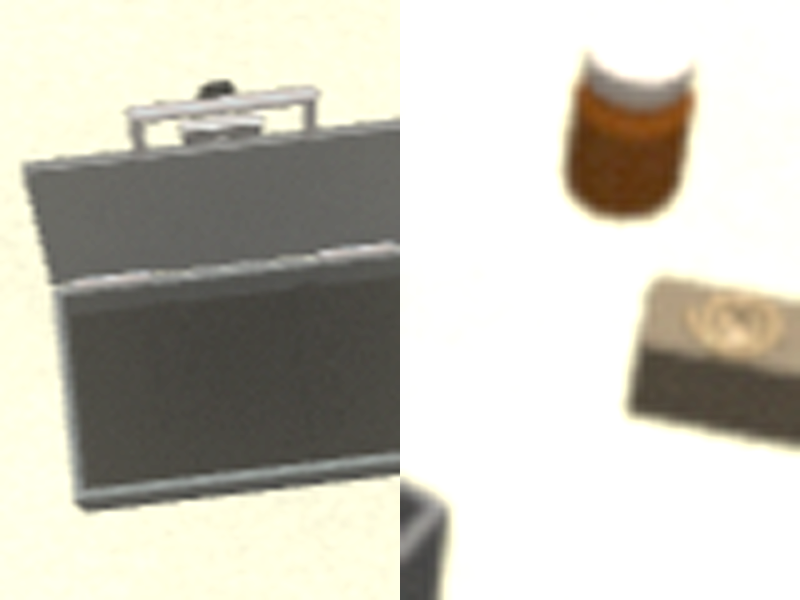

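The lid stays open with the handle standing at about (220,105) in the left half. The fossil is undisturbed. I'll cross-check the fossil centre from the side view.

Run:
```python
from h import *
d=r.get_image("side")
C=lambda x,y:(312+x/7-.43,145+y/7-.43)
F=np.array([onz(d,C(*p),.05) for p in[(70,67),(227,93),(213,155),(55,128)]])
print(F.round(4).tolist(),F.mean(0),[np.linalg.norm(F[i]-F[(i+1)%4]).round(4) for i in range(4)])
e=F[0]+F[1]-F[2]-F[3];print(np.degrees(np.arctan2(e[1],e[0])))
e=F[0]+F[3]-F[2]-F[1];print(np.degrees(np.arctan2(e[1],e[0])))
s=r.sense()["eef_pos"];a=np.radians(31.4)
for c in([.5113,-.280],F.mean(0)[:2]):
    v=c-s[:2]; print("tool x,y mm",v@[np.cos(a),np.sin(a)]*1e3,v@[np.sin(a),-np.cos(a)]*1e3)
```

```text
[[0.552, -0.2754, 0.05], [0.4877, -0.3167, 0.05], [0.4668, -0.2794, 0.05], [0.5303, -0.2387, 0.05]] [ 0.50919818 -0.27754604  0.05      ] [np.float64(0.0764), np.float64(0.0428), np.float64(0.0754), np.float64(0.0426)]
-60.07296065557207
32.67903754578958
tool x,y mm -24.307031925117474 -12.06577002639818
tool x,y mm -24.822508209604067 -15.255415969062147
```

```bash
python3 -m pendant '{"slide":[[-0.2,-0.11,0.1],[-0.21,-0.12,0.3],[0,0,0.6],[0,0,0.7],[0,0,0.7],[0,0,0.6],[0,0,0.5],[0,0,0.3],[0,0,0],[0,0,0]],"yaw":[0,0,0,0,0,0,0,0,0,0]}' 1 40
python3 - <<'E'
from h import *
d=r.get_image("side"); cv2.imwrite("pics/s4.png",cv2.convertScaleAbs(cv2.resize(d["image"][90:202,270:420],(800,597),interpolation=cv2.INTER_CUBIC),alpha=1.5))
E
```

```text
clock: 20.9
eef_pos: [0.5113, -0.2796, 0.094]
tcp_rot: [179.9, -0.1, 31.4]
ft_force: [-0.0, 1.2, 1.5]
opening: 0.0853
grip_force: 0.0
```

View pics/s4.png

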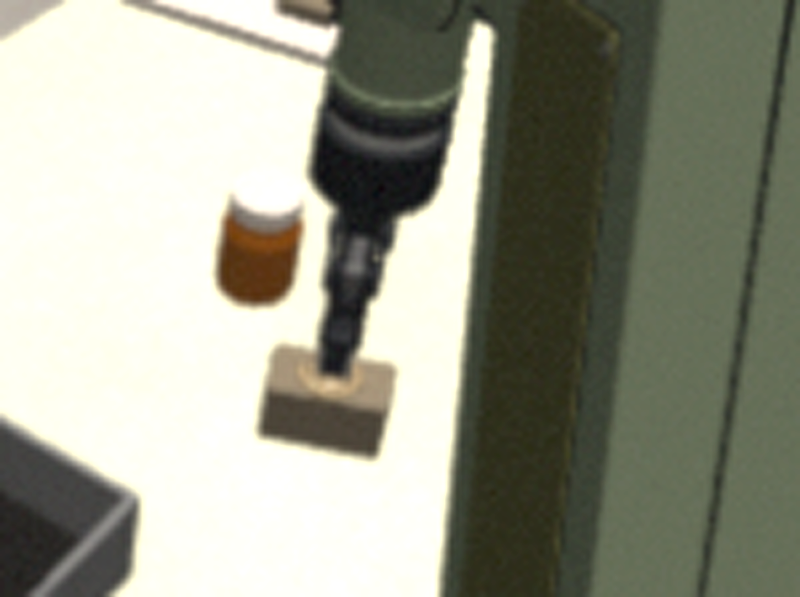

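The near finger hangs centred over the fossil at about (335,370), clear of the jar. Descend and grip.

```bash
python3 -m pendant '{"slide":[[0,0,0.3],[0,0,0.3],[0,0,0.3],[0,0,0.2],[0,0,0.07],[0,0,0]],"yaw":[0,0,0,0,0,0]}'
python3 -m pendant '{"slide":[[0,0,0],[0,0,0],[0,0,0],[0,0,0],[0,0,0],[0,0,0],[0,0,0]],"yaw":[0,0,0,0,0,0,0]}' 0 40
python3 -m pendant '{"slide":[[0,0,-0.1],[0,0,-0.2],[0,0,-0.2],[0,0,0],[0,0,0]],"yaw":[0,0,0,0,0]}'
```

```text
clock: 21.7
eef_pos: [0.5103, -0.2788, 0.022]
tcp_rot: [-180.0, 0.0, 31.4]
ft_force: [0.4, -1.0, -0.8]
opening: 0.0857
grip_force: 0.0
clock: 22.58
eef_pos: [0.5114, -0.2797, 0.0235]
tcp_rot: [179.8, -0.1, 31.4]
ft_force: [0.7, -1.2, 6.2]
opening: 0.0437
grip_force: 42.1
clock: 23.2
eef_pos: [0.5102, -0.2787, 0.0524]
tcp_rot: [-180.0, 0.0, 31.4]
ft_force: [-0.0, -0.7, -1.7]
opening: 0.0438
grip_force: 41.3
```

```bash
python3 -m pendant '{"slide":[[0,0,-0.2],[0,0,-0.4],[0,0,-0.5],[0,0,-0.4],[0,0,-0.3],[0,0,0]],"yaw":[0,0,0,0,0,0]}'
python3 -m pendant '{"slide":[[0.17,-0.19,0],[0.35,-0.39,0],[0.35,-0.39,0],[0.35,-0.39,0],[0.35,-0.39,0],[0.35,-0.39,0],[0.35,-0.39,0],[0.35,-0.39,0],[0.35,-0.39,0],[0.3,-0.35,0],[0.18,-0.18,0],[0,0,0]],"yaw":[0,0,0,0,0,0,0,0,0,0,0,0]}'
python3 -m pendant '{"slide":[[0,0,0],[0,0,0],[0,0,0],[0,0,0],[0,0,0],[0,0,0],[0,0,0]],"yaw":[0.6,0.9,0.9,0.9,0.6,0.25,0]}'
python3 - <<'E'
from h import *
d=r.get_image("side"); cv2.imwrite("pics/s5.png",cv2.convertScaleAbs(cv2.resize(d["image"][100:250,190:390],(800,600),interpolation=cv2.INTER_CUBIC),alpha=1.8))
E
```

```text
clock: 23.95
eef_pos: [0.5113, -0.2796, 0.1623]
tcp_rot: [179.8, -0.1, 31.4]
ft_force: [-0.5, 0.7, -2.8]
opening: 0.0437
grip_force: 41.3
clock: 25.45
eef_pos: [0.5665, 0.0268, 0.1594]
tcp_rot: [-179.9, 0.1, 31.5]
ft_force: [0.9, -0.4, -1.2]
opening: 0.0432
grip_force: 41.3
clock: 26.32
eef_pos: [0.567, 0.025, 0.1601]
tcp_rot: [180.0, 0.0, 6.4]
ft_force: [1.3, 0.9, -2.4]
opening: 0.0437
grip_force: 41.3
```

View pics/s5.png

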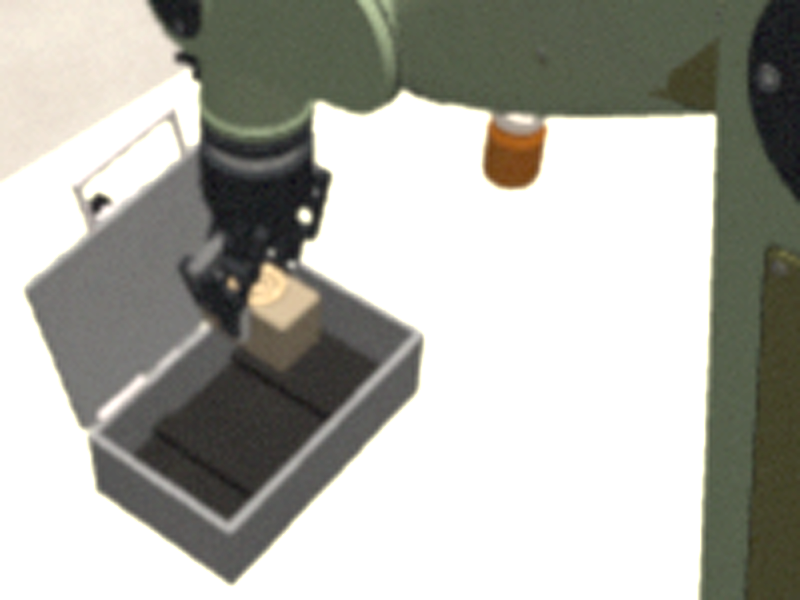

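The stone hangs square with the case, fossil up, over the bay between the ribs, whose edges show at (280,380) and (205,460). Shift a touch forward and lower.

```bash
python3 -m pendant '{"slide":[[-0.08,0,0.1],[0,0,0.3],[0,0,0.3],[0,0,0.3],[0,0,0.3],[0,0,0.3],[0,0,0.2],[0,0,0.13],[0,0,0],[0,0,0]],"yaw":[0,0,0,0,0,0,0,0,0,0]}'
python3 -m pendant '{"slide":[[0,0,0.03],[0,0,0.02],[0,0,0],[0,0,0]],"yaw":[0,0,0,0]}'
```

```text
clock: 27.62
eef_pos: [0.5631, 0.0251, 0.0452]
tcp_rot: [180.0, -0.1, 6.5]
ft_force: [-0.6, -0.4, -2.9]
opening: 0.0436
grip_force: 41.3
clock: 28.12
eef_pos: [0.5624, 0.0251, 0.0415]
tcp_rot: [-180.0, 0.0, 6.5]
ft_force: [-0.7, -0.5, -2.4]
opening: 0.0436
grip_force: 41.3
```

```bash
for i in 1; do python3 -m pendant '{"slide":[[0,0,0.02],[0,0,0.02],[0,0,0],[0,0,0]],"yaw":[0,0,0,0]}'; python3 -m pendant '{"slide":[[0,0,0.015],[0,0,0],[0,0,0]],"yaw":[0,0,0]}'; done
```

```text
clock: 28.62
eef_pos: [0.5624, 0.0251, 0.0391]
tcp_rot: [-180.0, 0.0, 6.5]
ft_force: [-0.9, 0.5, -2.3]
opening: 0.0435
grip_force: 41.3
clock: 29.0
eef_pos: [0.5624, 0.0251, 0.0382]
tcp_rot: [-180.0, 0.0, 6.5]
ft_force: [0.9, -0.0, -1.0]
opening: 0.0434
grip_force: 41.3
```

```bash
python3 -m pendant '{"slide":[[0,0,0.015],[0,0,0],[0,0,0]],"yaw":[0,0,0]}'
```

```text
clock: 29.38
eef_pos: [0.5625, 0.0251, 0.0375]
tcp_rot: [180.0, -0.0, 6.5]
ft_force: [-0.4, -0.6, 0.4]
opening: 0.0433
grip_force: 41.3
```

```bash
python3 -m pendant '{"slide":[[0,0,0.01],[0,0,0],[0,0,0]],"yaw":[0,0,0]}'; python3 -m pendant '{"slide":[[0,0,0],[0,0,0],[0,0,0],[0,0,0],[0,0,0]],"yaw":[0,0,0,0,0]}' 0.75
python3 -m pendant '{"slide":[[0,0,-0.1],[0,0,-0.2],[0,0,-0.4],[0,0,-0.6],[0,0,-0.6],[0,0,-0.6],[0,0,-0.6],[0,0,-0.5],[0,0,-0.3],[0,0,0]],"yaw":[0,0,0,0,0,0,0,0,0,0]}'
python3 -m pendant '{"slide":[[0,0.3,0],[0,0.6,0],[0,0.6,0],[0,0.6,0],[0,0.6,0],[0,0.6,0],[0,0.3,0],[0,0,0]],"yaw":[0,0,0,0,0,0,0,0]}'
python3 - <<'E'
from h import *
out=np.zeros((600,800,3),np.uint8)
t=r.get_image("top")["image"];s=r.get_image("side")["image"]
out[:300]=cv2.resize(t[130:250,150:470],(800,300),interpolation=cv2.INTER_CUBIC)
out[300:]=cv2.resize(s[130:250,100:420],(800,300),interpolation=cv2.INTER_CUBIC)
cv2.imwrite("pics/z6.png",cv2.convertScaleAbs(out,alpha=1.6))
E
```

```text
clock: 29.75
eef_pos: [0.5625, 0.0251, 0.0375]
tcp_rot: [180.0, -0.0, 6.5]
ft_force: [-3.0, 0.6, 6.3]
opening: 0.0434
grip_force: 42.1
clock: 30.38
eef_pos: [0.5624, 0.0251, 0.0367]
tcp_rot: [-180.0, 0.0, 6.5]
ft_force: [-0.8, -1.3, -0.3]
opening: 0.0639
grip_force: 0.0
clock: 31.62
eef_pos: [0.5633, 0.025, 0.2727]
tcp_rot: [180.0, -0.2, 6.5]
ft_force: [0.3, -0.3, -0.1]
opening: 0.064
grip_force: 0.0
clock: 32.62
eef_pos: [0.586, -0.1907, 0.2692]
tcp_rot: [-179.9, 0.1, 6.3]
ft_force: [0.3, 0.5, 0.1]
opening: 0.0643
grip_force: 0.0
```

View pics/z6.png

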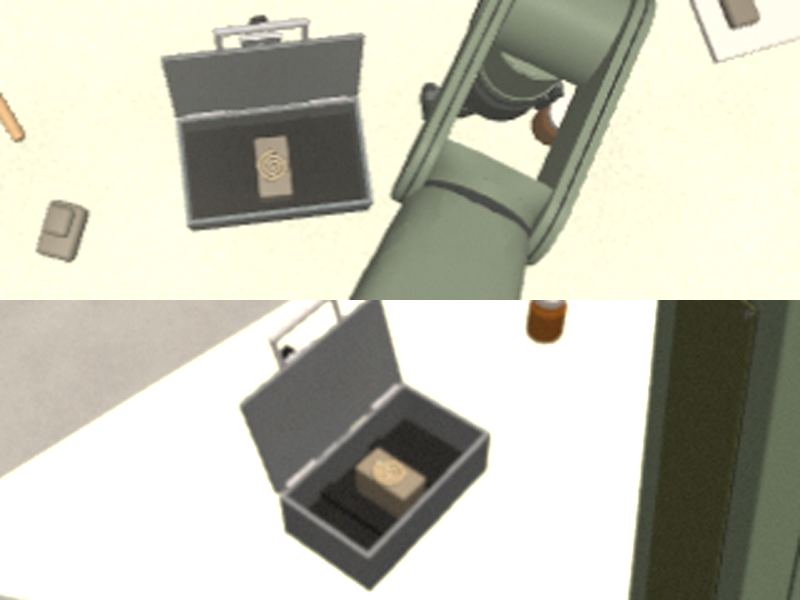

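The stone lies fossil up in the middle of the bay (top view 272,165). The lid is back against its stop, the rubble, jar and brush look undisturbed, and the arm is clear.

```bash
python3 -c "
from cell import r
print(r.finish_job())"
```

```text
the job is handed in; nothing more can be done
None
```

The job is handed in at about 33 s: the lid was pressed lightly (about 5 N at the handle) and left resting on its stop at about 108° (1.88 rad), and the ammonite stone sits fossil side up between the ribs, with nothing else disturbed.

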